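Proof-pull a soldered terminal, then hold the guard open for inspection

TASK

With the tester's clear guard shut, draw the red handle of its spring gauge straight out until it stands at the orange load mark, not past it, keep it there for two seconds, then ease it all the way home without letting it snap back and let go of it. Then lift the guard by its yellow bar to 50 degrees open for the inspection camera, and finish while still holding the bar with the guard steady at that angle, because it falls shut if released. Leave the orange mark and the other things on the bench where they are.

Things in the scene. Friction and masses are not known exactly. Their poses are not given: they have to be found in the camera images.
- tester: grey pull tester fixed to the bench: an open-topped box 190 (x) x 200 (y) x 80 mm high with a green circuit board in it and a clear hinged guard on top. Origin on the bench, 90 mm behind the box's front face. x points from front (yellow bar, robot side) to the hinge, y to its left, z up. Spring gauge on its right (-y); on its left a white protractor disc with an orange line at 50 degrees
- guard (a joint): angle of the clear guard, rad: 0 shut and level, grows as its front edge swings up, limit 1.5; 50 degrees is 0.873. Gravity and a spring shut it from any angle; lifting takes roughly 2 to 4 N at the bar (its mass varies)
- guard_bar (a point): middle of the guard's yellow round grip bar, 12 mm thick, 146 mm long, parallel to the hinge (tester's y), 85 mm above the bench when shut, brackets 65 mm either side of its middle. It stands 50 mm in front of the box, clear above and below: pinch it across, from above. It may roll in the fingers, so the tool can stay upright. It swings at 230 mm radius round guard_hinge
- guard_hinge (a point): fixed point on the guard's hinge line (parallel to tester's y), 85 mm above the bench, 230 mm straight behind guard_bar when shut
- gauge (a joint): how far the red pull handle is drawn out along the tester's -y, m: 0 fully home, limit 0.060. A spring (150 N/m; 1.2 N at home, 8 N at 45 mm) draws it back, and it snaps home if let go
- pull_grip (a point): grip point on the red pull handle, an upright round post 18 mm thick, 87 mm above the bench and 18 mm below the post's top; can be gripped at any yaw from above. The gauge barrel (26 mm thick, top 63 mm above the bench) begins 35 mm towards the box when home. A thin red pointer bar at the post's foot runs over a white scale plate with 10 mm ticks
- load_mark (a point): where pull_grip must come: level with it, on its line of travel, directly above the middle between two small orange blades (16 x 3 x 14 mm) that stand on the scale plate 31 mm either side of that line. They stand 25 to 45 mm out from the home position, different each time, and must not be shifted
- flask: a brushed-steel drinks flask with a black cap, 68 mm across, 210 mm tall, standing; origin under its centre; a bystander, to be left alone
- jar: a small amber glass jar, 52 mm across, 60 mm tall; origin under its centre; a bystander, to be left alone
- driver: a screwdriver lying on the bench; origin under it; a bystander, to be left alone
- coupon: a loose green circuit board, 90 x 70 x 6 mm, lying flat; origin under its centre; a bystander, to be left alone
- loupe: a black loupe, 40 mm across, 40 mm tall; origin under its centre; a bystander, to be left alone
- weight: a brass weight, 40 mm across, 54 mm tall; origin under its centre; a bystander, to be left alone
- spool: a blue spool, 60 mm across, 50 mm tall; origin under its centre; a bystander, to be left alone

How it is judged:
On the way, in this order (a step that is already met when the one before it is completed fails the run):
1. with the guard shut, the red handle is drawn out to within 4 mm of the orange mark and kept there (1.5 s counts) (y of pull_grip in the frame of load_mark between -0.004 and 0.004 m and value of joint guard below 0.12 rad), for 1.5 s.
2. the handle is back home (within 3 mm) and let go (value of joint gauge below 0.003 m and contact force between the fingers and gauge below 0.1 N), for 0.2 s.
At the end, for the whole second after the job is handed in: The fingers hold the guard (at least 0.8 N, TCP within 85 mm of the bar's middle); it stands still at 50 degrees, within 5 (0.785 to 0.96 rad); the gauge is home within 3 mm; the orange mark has moved under 8 mm and every bystander under 20 mm, so only the robot carries the guard (value of joint guard between 0.785 and 0.96 rad and velocity of joint guard between -0.05 and 0.05 rad/s and contact force between the fingers and guard above 0.8 N and distance between the grasp point and guard_bar below 0.085 m and value of joint gauge below 0.003 m and distance of load_mark from where it was at the start of the episode below 0.008 m and distance of each of flask, jar, driver, coupon, loupe, weight, spool from where it was at the start of the episode below 0.02 m); the arm keeps its last pose, push and grip.
It fails at once if the guard is lifted while the gauge is under load (value of joint gauge above 0.01 m and value of joint guard above 0.12 rad).
It fails at once if the gauge is pulled more than 7 mm past the orange mark (y of pull_grip in the frame of load_mark below -0.007 m).
It fails at once if the gauge snaps back (faster than 0.45 m/s) (velocity of joint gauge below -0.45 m/s).
It fails at once if the orange mark is shifted by more than 8 mm (distance of load_mark from where it was at the start of the episode above 0.008 m).
It fails at once if a bystander is moved by more than 20 mm (distance of any of flask, jar, driver, coupon, loupe, weight, spool from where it was at the start of the episode above 0.02 m).
It also fails if it takes over 56 s, if anything falls off the work surface, if the arm or the gripper's body presses on something with over 40 N, if the wrist force passes 120 N, or if a joint passes its speed limit or range.

ROBOT

A 7-joint arm with a two-finger parallel gripper is mounted at the origin on the work surface. World frame = base frame: x ahead of the robot, y to its left, z up, the work surface at z = 0. Lengths are in m, angles in rad, forces in N, time in s.
With the tool pointing down it reaches from about 0.35 to 0.9 m from the base axis. Payload 7.2 kg.
Tool frame: the origin (TCP) lies between the finger pads, 19 mm behind the fingertips; this is the grasp point; z points along the fingers, y is the line along which they close (so a half turn about z gives the same grasp; the last joint's range is limited). The gripper opens to 88 mm and grips with 3 to 60 N. Pads are 20 mm wide; open, the fingers measure 115 mm over their backs; the gripper's body (75 mm by 178 mm) begins 61 mm behind the grasp point.
Start: joints at [-1.366, 0.411, -0.013, 1.596, 0.006, 1.134, -0.082], TCP at [0.168, 0.602, 0.241] pointing down, gripper open.
Joint ranges: [-2.95, 2.95], [-0.29, 1.99], [-1.47, 1.44], [0.14, 2.54], [-1.03, 4.17], [0.13, 1.85], [-2.86, 2.86]. Speed limits (rad/s): [2.39, 2.39, 3.01, 3.01, 3.14, 3.14, 3.14].

INTERFACE

Orientations are given as a 3x3 rotation matrix whose columns are the frame's x, y, z axes.
In Python, from bench import bot gives the robot as it stands.
- The arm moves only by the tool move_arm, never from a script. Its argument "deltas" is a list of rows, each an object with "offset": the shift along the tool's x, y, z as a fraction of full scale, a list of three; "spin": the turn about the tool's z as a fraction of full scale. In form: [{"offset": [tx, ty, tz], "spin": spin}, ...]. A call has 1 to 10 rows; each row shifts and turns the commanded pose from where the row before left it, along the tool's axes as they then stand; what a row does not reach is not made up. Full scale, the value 1, is 3 cm for a shift and 180 degrees for a turn. A row lasts 1/10 s, in which the tool goes at most 50 mm and 8.59 degrees, less where a joint would pass 70% of its speed; a pose out of reach is approached as far as the arm can. A call with a number of a shift or a turn outside -1 to 1 is refused whole. A call with a gripper value outside its range is refused whole. "hand" is the closure, from -1 (fully open) to 1 (shut), set as the call begins (left out, the last holds). The fingers move at their own pace and stop on an object; "newtons" is the grip in N (left out, the last holds). Time passes only in rows, so rows that do not move let the fingers close. It gives the time, the measured TCP pose, the force, the opening and the grip force at its end, in the units of the state.
- bot.get_state(): the state, without advancing time (a new reading comes with each control period).
- bot.capture(name): name is "scene" or "top" or "wrist"; returns the picture (400x640x3 uint8, red, green, blue); there is no depth.
- bot.camera_model(name): a dict with "intrinsics" (3x3 intrinsics, pixels), "distortion" ([k1, k2, p1, p2, k3] as OpenCV has them; the pictures are not rectified), "world_from_camera" (4x4, takes a point from camera to world coordinates). Camera axes: x right, y down, z forward; pixel columns grow to the right and rows downward; lengths in m; the calibration is good to about 2 mm. A picture is of the moment at which its call begins: read the wrist's pose just before it. camera_model takes no time and is no camera call; for the wrist camera it gives the pose at the moment of the call.
- bot.close_job(): hands the job in; it is judged then, once.
The state is a dict: "clock": time; "joints": joint angles; "joint_velocities": joint speeds; "joint_torque": joint torques, N m; "tool_pos": TCP position; "tool_rot": TCP orientation; "force": force on the tool from outside, world axes, zero at the start; "moment": the same for the moment, N m; "width": finger opening in m; "grip_force": force on a finger pad.
Only numpy, scipy, OpenCV 4.12 (cv2) and the standard library are available. Lean on these libraries where they do the work, as an engineer would, in place of code of your own. Each camera call takes 0.05 s, during which the arm holds its last target. There are 200 camera calls.

## Working session

There is one attempt and no reset: what is moved stays moved. The work goes in short steps, Python scripts to look and compute and a tool call to move; the robot and the scene stay as the last step left them, time stands still between calls to the robot, and variables do not carry over. Pictures are saved under pics/ and viewed, at most 10 in all, crops included, and the job is handed in when it is done.

Besides the shell and the picture viewer there is one more tool, called after ">>>" by a JSON object that holds its "fn" and its "kwargs", one argument or row to a line. move_arm: Moves the arm, as the interface text tells. Shift numbers are shares of 3 cm and turn numbers shares of 180 degrees, none past 1 either way. Its arguments: {"type":"object","properties":{"deltas":{"type":"array"},"hand":{"type":"number"},"newtons":{"type":"number"}},"required":["deltas"]}

```bash
mkdir -p pics; python3 - <<'E'
from bench import bot
import cv2,numpy as np
s=bot.get_state();print(s['clock'],s['tool_pos'],np.round(s['tool_rot'],3).tolist(),s['width'])
for n in('scene','top'):
    im=bot.capture(n);cv2.imwrite(f'pics/{n}0.png',im[:,:,::-1])
    c=bot.camera_model(n);print(n,np.round(c['intrinsics'],1).tolist(),c['distortion'],np.round(c['world_from_camera'],3).tolist())
E
```

```text
0.0 [0.16832629 0.60143639 0.24055521] [[-0.963, 0.269, -0.0], [0.269, 0.963, -0.001], [-0.0, -0.002, -1.0]] 0.08739542257578091
scene [[428.0, 0.0, 320.9], [0.0, 428.0, 196.4], [0.0, 0.0, 1.0]] [0.00977266 0.         0.         0.         0.        ] [[-0.162, 0.783, -0.6, 1.219], [0.987, 0.139, -0.084, 0.105], [0.018, -0.606, -0.795, 1.008], [0.0, 0.0, 0.0, 1.0]]
top [[489.6, 0.0, 320.6], [0.0, 489.6, 203.2], [0.0, 0.0, 1.0]] [-0.12912813  0.          0.          0.          0.        ] [[0.018, -0.999, 0.047, 0.463], [-1.0, -0.017, 0.019, -0.027], [-0.018, -0.047, -0.999, 1.404], [0.0, 0.0, 0.0, 1.0]]
```

View pics/scene0.png

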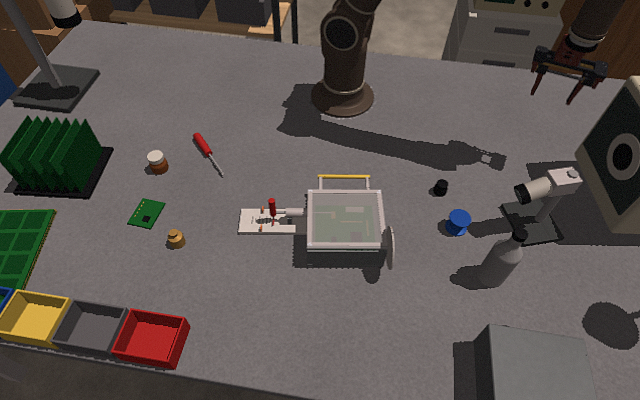

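View pics/top0.png

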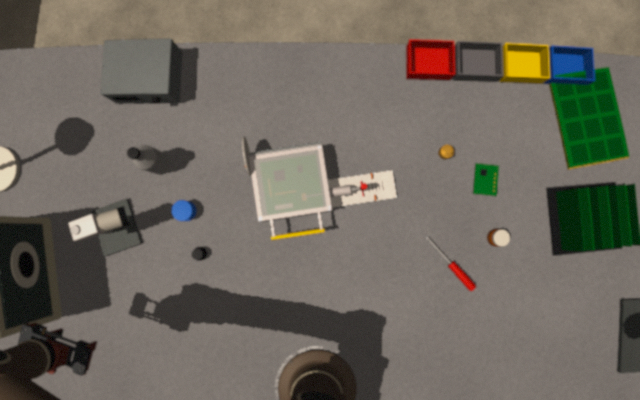

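The scene view shows the tester centred near (345,218), the gauge post near (272,207) and the bar at (343,177). The top view shows the bar from (273,237) to (325,232), the post at (364,187), and blades near (372,176) and (376,200). All bystanders are well clear.

```bash
cat > h.py <<'E'
from bench import bot
import cv2,numpy as np
def ray(n,p,c=None):
    c=c or bot.camera_model(n);T=np.array(c['world_from_camera'])
    q=cv2.undistortPoints(np.array(p,float).reshape(-1,1,2),np.array(c['intrinsics']),np.array(c['distortion'])).reshape(-1,2)
    d=np.c_[q,np.ones(len(q))]@T[:3,:3].T
    return T[:3,3],d
def at_z(n,p,z,c=None):
    o,d=ray(n,p,c);return o+d*((z-o[2])/d[:,2])[:,None]
def proj(n,X,c=None):
    c=c or bot.camera_model(n);T=np.linalg.inv(np.array(c['world_from_camera']))
    return cv2.projectPoints(np.array(X,float).reshape(-1,1,3),cv2.Rodrigues(T[:3,:3])[0],T[:3,3],np.array(c['intrinsics']),np.array(c['distortion']))[0].reshape(-1,2)
E
python3 - <<'E'
from h import *
for n,box in(('top',(225,130,410,250)),('scene',(225,160,400,270))):
    im=cv2.imread(f'pics/{n}0.png');x0,y0,x1,y1=box
    c=im[y0:y1,x0:x1];h=cv2.cvtColor(c,cv2.COLOR_BGR2HSV)
    for nm,lo,hi in(('yel',(22,150,120),(32,255,255)),('red',(0,150,60),(4,255,255)),('red2',(174,150,60),(180,255,255)),('ora',(5,120,100),(18,255,255))):
        k,l,st,ce=cv2.connectedComponentsWithStats(cv2.inRange(h,lo,hi))
        for i in range(1,k):
            if st[i,4]>2: print(n,nm,st[i,:4]+[x0,y0,0,0],st[i,4],np.round(ce[i]+[x0,y0],1))
    cv2.imwrite(f'pics/{n}c.png',cv2.resize(c,None,fx=4,fy=4,interpolation=cv2.INTER_CUBIC))
b=at_z('top',[(273,237.5),(324.5,232.5)],.085);print(b, b.mean(0))
print('post',at_z('top',[(364,187)],.105))
E
```

```text
top yel [271 229  54  11] 220 [297.8 233.6]
top red [361 183   7   7] 33 [363.4 186.2]
top ora [371 174   2   4] 5 [371.6 175.4]
top ora [375 196   1   4] 4 [375.  197.5]
scene yel [356 176  11   2] 12 [361.  176.1]
scene red [268 198   8  18] 73 [272.1 205.5]
scene red [272 219   2   6] 6 [272.8 221.5]
scene red2 [269 204   3   2] 3 [270.  204.3]
scene red2 [271 209   4   2] 5 [272.8 209.4]
scene red2 [272 212   2   2] 3 [272.3 212.3]
scene ora [262 206   2   5] 10 [262.5 208. ]
scene ora [260 224   2   6] 8 [260.8 226.8]
[[ 0.42977367  0.12429606  0.085     ]
 [ 0.44590771 -0.01442865  0.085     ]] [0.43784069 0.05493371 0.085     ]
post [[ 0.56886917 -0.11755085  0.105     ]]
```

View pics/topc.png

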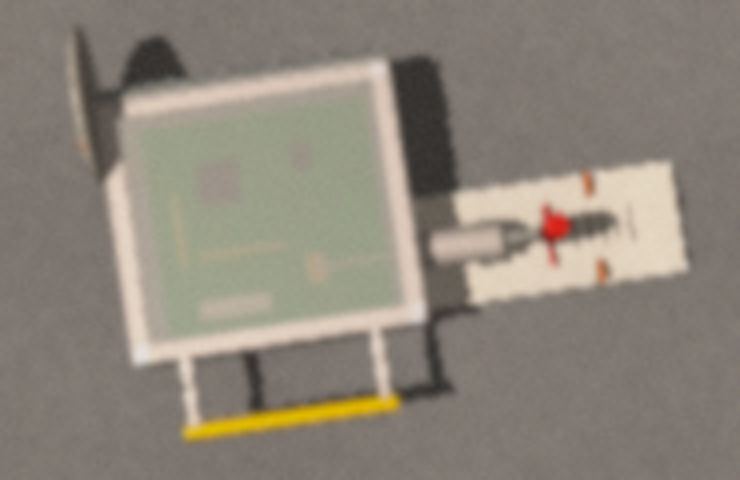

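The crop shows the bar ends at full-image (271,238) and (325,231), the post top at (364,186), and the blades at (372,176) and (375.5,198). The tester's yaw is about 6.7°. I'll rotate the tool and head above the post.

>>> {"fn": "move_arm", "kwargs": {
  "deltas": [
    {"offset": [0, 0, 0], "spin": -0.041},
    {"offset": [0, 0, 0], "spin": -0.041},
    {"offset": [0, 0, 0], "spin": -0.041},
    {"offset": [-0.2, -0.5, 0], "spin": 0},
    {"offset": [-0.375, -0.905, 0], "spin": 0},
    {"offset": [-0.375, -0.905, 0], "spin": 0},
    {"offset": [-0.375, -0.905, 0], "spin": 0},
    {"offset": [-0.375, -0.905, 0], "spin": 0},
    {"offset": [-0.375, -0.905, 0], "spin": 0},
    {"offset": [-0.375, -0.905, 0], "spin": 0}
  ]
}}

```text
clock: 1.1
tool_pos: [0.2625, 0.431, 0.2412]
tool_rot: [[-0.994, -0.108, -0.0], [-0.108, 0.994, -0.0], [0.0, -0.0, -1.0]]
force: [0.6, 0.9, -0.3]
width: 0.0879
grip_force: 0.0
```

>>> {"fn": "move_arm", "kwargs": {
  "deltas": [
    {"offset": [-0.375, -0.905, 0], "spin": 0},
    {"offset": [-0.375, -0.905, 0], "spin": 0},
    {"offset": [-0.375, -0.905, 0], "spin": 0},
    {"offset": [-0.375, -0.905, 0], "spin": 0},
    {"offset": [-0.375, -0.905, 0], "spin": 0},
    {"offset": [-0.375, -0.905, 0], "spin": 0},
    {"offset": [-0.375, -0.905, 0], "spin": 0},
    {"offset": [-0.375, -0.905, 0], "spin": 0},
    {"offset": [-0.375, -0.905, 0], "spin": 0},
    {"offset": [-0.375, -0.905, 0], "spin": 0}
  ]
}}

```text
clock: 2.1
tool_pos: [0.4041, 0.1742, 0.2412]
tool_rot: [[-0.994, -0.108, -0.0], [-0.108, 0.994, 0.0], [0.0, 0.0, -1.0]]
force: [-0.2, -0.1, 0.4]
width: 0.0879
grip_force: 0.0
```

>>> {"fn": "move_arm", "kwargs": {
  "deltas": [
    {"offset": [-0.375, -0.905, 0], "spin": 0},
    {"offset": [-0.375, -0.905, 0], "spin": 0},
    {"offset": [-0.375, -0.905, 0], "spin": 0},
    {"offset": [-0.375, -0.905, 0], "spin": 0},
    {"offset": [-0.375, -0.905, 0], "spin": 0},
    {"offset": [-0.375, -0.905, 0], "spin": 0},
    {"offset": [-0.375, -0.905, 0], "spin": 0},
    {"offset": [-0.375, -0.905, 0], "spin": 0},
    {"offset": [-0.375, -0.9, 0], "spin": 0},
    {"offset": [0, 0, 0], "spin": 0}
  ]
}}

```text
clock: 3.1
tool_pos: [0.5325, -0.0594, 0.2413]
tool_rot: [[-0.995, -0.104, 0.0], [-0.104, 0.995, -0.002], [-0.0, -0.002, -1.0]]
force: [-0.2, 0.1, 0.4]
width: 0.088
grip_force: 0.0
```

```bash
python3 - <<'E'
from h import *
c=bot.camera_model('wrist');im=bot.capture('wrist')[:,:,::-1];cv2.imwrite('pics/w1.png',im)
import pickle;pickle.dump(c,open('w1.pkl','wb'))
print(np.round(c['intrinsics'],1).tolist(),c['distortion'],np.round(c['world_from_camera'],3).tolist())
print(bot.get_state()['tool_pos'])
E
```

```text
[[328.4, 0.0, 322.6], [0.0, 328.4, 200.4], [0.0, 0.0, 1.0]] [-0.04064213  0.          0.          0.          0.        ] [[-0.104, 0.962, 0.253, 0.464], [0.995, 0.101, 0.025, -0.066], [-0.002, 0.254, -0.967, 0.384], [0.0, 0.0, 0.0, 1.0]]
[ 0.5317996  -0.05717016  0.24104136]
```

View pics/w1.png

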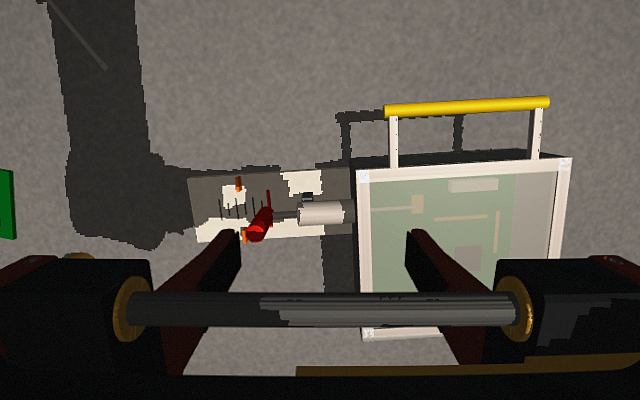

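The wrist view shows the bar from (385,111) to (549,102), the post top near (257,232), the near blade at (238,184), and the far blade at (244,236), partly hidden.

```bash
python3 - <<'E'
from h import *
import pickle
w=pickle.load(open('w1.pkl','rb'));im=cv2.imread('pics/w1.png')
x0,y0,x1,y1=180,90,560,270
h=cv2.cvtColor(im[y0:y1,x0:x1],cv2.COLOR_BGR2HSV)
for nm,lo,hi in(('yel',(22,150,90),(32,255,255)),('red',(0,150,60),(4,255,255)),('ora',(6,150,90),(18,255,255))):
    k,l,st,ce=cv2.connectedComponentsWithStats(cv2.inRange(h,lo,hi))
    for i in range(1,k):
        if st[i,4]>8: print(nm,st[i,:4]+[x0,y0,0,0],st[i,4],np.round(ce[i]+[x0,y0],1))
b=at_z('w',[(385.5,111),(549,102)],.085,w);d=b[1]-b[0];d/=np.linalg.norm(d);m=b.mean(0)
print('bar',b,m,'len',np.linalg.norm(b[1]-b[0]),'yaw',np.degrees(np.arctan2(-d[0],d[1])))
def tri(obs):
    A=np.zeros((3,3));r=np.zeros(3)
    for n,p,c in obs:
        o,v=ray(n,[p],c);v=v[0]/np.linalg.norm(v[0]);P=np.eye(3)-np.outer(v,v);A+=P;r+=P@o
    X=np.linalg.solve(A,r);return X,[np.round(proj(n,[X],c)[0]-p,1) for n,p,c in obs]
print('near blade',tri([('w',(238,184),w),('scene',(262.5,208),None),('top',(375.5,198),None)]))
print('near blade',tri([('w',(238,184),w),('top',(375.5,198),None)]))
ex=np.array([d[1],-d[0],0]);
print('blade scene pts near?',at_z('scene',[(262.5,208),(260.8,226.8)],.04),at_z('top',[(375.5,197.7),(371.8,175.5)],.04))
print('post',at_z('w',[(257,232)],.105,w),at_z('top',[(363.8,186.3)],.105), at_z('scene',[(272,199.5)],.105))
for nm,p in(('post',at_z('top',[(363.8,186.3)],.105)[0]),('postw',at_z('w',[(257,232)],.105,w)[0])):print(nm,(p-m)@ex,(p-m)@d)
cv2.imwrite('pics/w1c.png',cv2.resize(im[150:260,170:350],None,fx=4,fy=4,interpolation=cv2.INTER_CUBIC))
E
```

```text
yel [384  96 166  22] 2124 [465.8 106.3]
red [266 190   5  18] 47 [267.9 198.2]
red [245 208  29  35] 403 [257.3 226.9]
red [270 223   3   4] 10 [271.  224.7]
ora [235 178   7  14] 48 [237.6 185.6]
ora [242 228   6  16] 60 [244.3 235.9]
bar [[ 0.45537083 -0.01153584  0.085     ]
 [ 0.43091763  0.13320038  0.085     ]] [0.44314423 0.06083227 0.085     ] len 0.14678736700637615 yaw 9.58957224222142
near blade (array([ 0.54702257, -0.15458331,  0.02516298]), [array([-1.4, -1.9]), array([ 0.1, -0.1]), array([-0.5, -0.8])])
near blade (array([ 0.5461245 , -0.15354748,  0.03066208]), [array([-1.7, -1.6]), array([-0.7, -0.6])])
blade scene pts near? [[ 0.55741805 -0.15089912  0.04      ]
 [ 0.61873707 -0.14024479  0.04      ]] [[ 0.54478939 -0.15460941  0.04      ]
 [ 0.6068238  -0.14350646  0.04      ]]
post [[ 0.57270233 -0.11470341  0.105     ]] [[ 0.57072772 -0.11699381  0.105     ]] [[ 0.57076708 -0.11589689  0.105     ]]
post 0.09617676384205397 -0.19659524566900455
postw 0.09850533946167708 -0.19466580813434342
```

View pics/w1c.png

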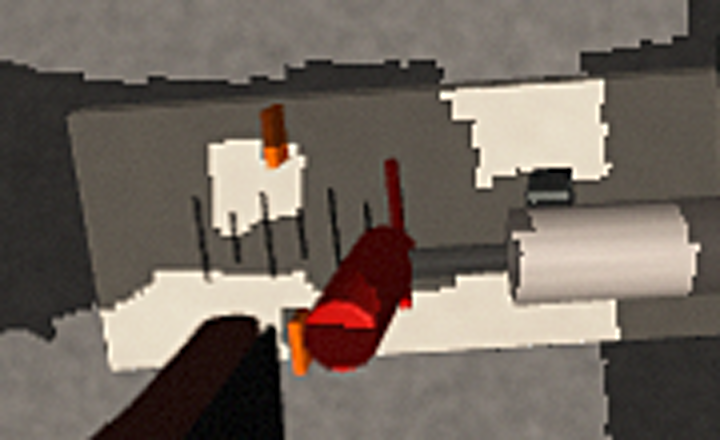

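The tester's yaw is about 9.6°, home post is at (0.571,-0.116), and the mark is about 34.4 mm out. Next I'll align above the post.

>>> {"fn": "move_arm", "kwargs": {
  "deltas": [
    {"offset": [0, 0, 0], "spin": -0.02},
    {"offset": [-0.32, -0.72, 0], "spin": 0},
    {"offset": [-0.32, -0.72, 0], "spin": 0},
    {"offset": [-0.32, -0.72, 0], "spin": 0},
    {"offset": [0, 0, 0.5], "spin": 0},
    {"offset": [0, 0, 0.5], "spin": 0},
    {"offset": [0, 0, 0], "spin": 0}
  ],
  "hand": -0.3,
  "newtons": 20
}}

```text
clock: 3.85
tool_pos: [0.5702, -0.1122, 0.2094]
tool_rot: [[-0.985, -0.174, -0.004], [-0.174, 0.985, 0.001], [0.004, 0.002, -1.0]]
force: [-0.3, 0.3, 0.2]
width: 0.0571
grip_force: 0.0
```

>>> {"fn": "move_arm", "kwargs": {
  "deltas": [
    {"offset": [0, -0.1, 0.5], "spin": 0},
    {"offset": [0, 0, 0.8], "spin": 0},
    {"offset": [0, 0, 0.8], "spin": 0},
    {"offset": [0, 0, 0.8], "spin": 0},
    {"offset": [0, 0, 0.6], "spin": 0},
    {"offset": [0, 0, 0.3], "spin": 0},
    {"offset": [0, 0, 0.2], "spin": 0},
    {"offset": [0, 0, 0], "spin": 0},
    {"offset": [0, 0, 0], "spin": 0}
  ]
}}

```text
clock: 4.75
tool_pos: [0.5732, -0.1164, 0.0921]
tool_rot: [[-0.985, -0.175, 0.001], [-0.175, 0.985, -0.0], [-0.001, -0.0, -1.0]]
force: [1.1, -0.4, 0.1]
width: 0.0574
grip_force: 0.0
```

```bash
python3 - <<'E'
from h import *
s=bot.get_state();print(s['tool_pos'],s['force'])
im=bot.capture('wrist')[:,:,::-1];cv2.imwrite('pics/w2.png',im)
E
```

```text
[ 0.57317295 -0.11644366  0.0920669 ] [ 1.12113549 -0.397959    0.0829537 ]
```

View pics/w2.png

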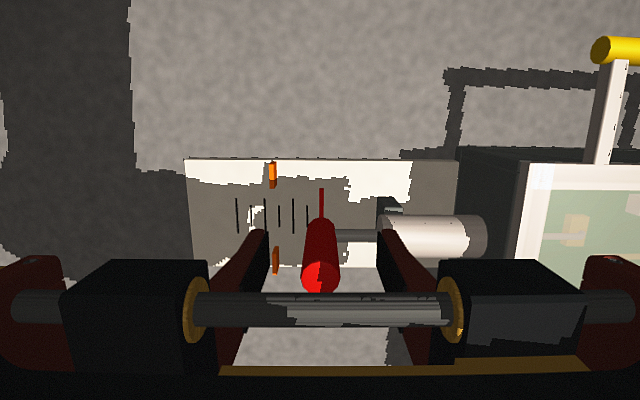

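The post sits between the fingers, with the pointer at column 321. The blades are at (272.5,174) and (276,260), with ticks about 14 px apart, which puts the mark at roughly 33–34 mm. Closing now.

>>> {"fn": "move_arm", "kwargs": {
  "deltas": [
    {"offset": [0, 0, 0.15], "spin": 0},
    {"offset": [0, 0, 0], "spin": 0},
    {"offset": [0, 0, 0], "spin": 0},
    {"offset": [0, 0, 0], "spin": 0},
    {"offset": [0, 0, 0], "spin": 0},
    {"offset": [0, 0, 0], "spin": 0}
  ],
  "hand": 1,
  "newtons": 25
}}

```text
clock: 5.4
tool_pos: [0.573, -0.1176, 0.087]
tool_rot: [[-0.985, -0.175, 0.001], [-0.175, 0.985, -0.001], [-0.001, -0.002, -1.0]]
force: [0.3, -4.6, -1.3]
width: 0.0174
grip_force: 25.0
```

>>> {"fn": "move_arm", "kwargs": {
  "deltas": [
    {"offset": [0, -0.08, 0], "spin": 0},
    {"offset": [0, -0.1, 0], "spin": 0},
    {"offset": [0, -0.1, 0], "spin": 0},
    {"offset": [0, -0.12, 0], "spin": 0},
    {"offset": [0, -0.12, 0], "spin": 0},
    {"offset": [0, -0.12, 0], "spin": 0},
    {"offset": [0, -0.12, 0], "spin": 0},
    {"offset": [0, -0.12, 0], "spin": 0},
    {"offset": [0, -0.1, 0], "spin": 0},
    {"offset": [0, 0, 0], "spin": 0}
  ]
}}

```text
clock: 6.4
tool_pos: [0.5777, -0.1452, 0.0869]
tool_rot: [[-0.985, -0.175, -0.001], [-0.175, 0.985, 0.001], [0.0, 0.001, -1.0]]
force: [-3.1, 4.1, 7.2]
width: 0.0176
grip_force: 25.0
```

```bash
python3 - <<'E'
from h import *
s=bot.get_state();print(s['tool_pos'],s['force'])
c=bot.camera_model('wrist');im=bot.capture('wrist')[:,:,::-1];cv2.imwrite('pics/w3.png',im)
import pickle;pickle.dump(c,open('w3.pkl','wb'))
cv2.imwrite('pics/w3c.png',cv2.resize(im[140:300,180:400],None,fx=3,fy=3,interpolation=cv2.INTER_CUBIC))
E
```

```text
[ 0.5776647  -0.14516414  0.08689543] [-3.1488622   4.13901744  7.2005841 ]
```

View pics/w3c.png

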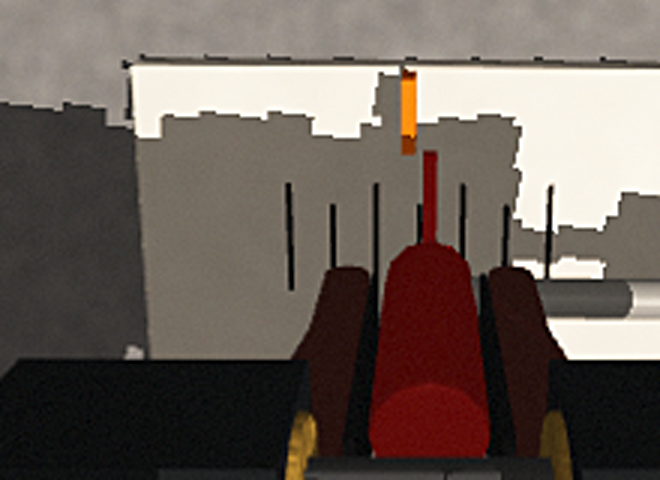

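The pointer (column 430) is still about 4.6 mm short of the blade line (column 409, 43.5 px per 10 mm). I'll draw the rest and hold.

>>> {"fn": "move_arm", "kwargs": {
  "deltas": [
    {"offset": [0, -0.07, 0], "spin": 0},
    {"offset": [0, -0.08, 0], "spin": 0},
    {"offset": [0, 0, 0], "spin": 0},
    {"offset": [0, 0, 0], "spin": 0}
  ]
}}

```text
clock: 6.85
tool_pos: [0.5783, -0.1489, 0.0869]
tool_rot: [[-0.984, -0.176, -0.001], [-0.176, 0.984, 0.001], [0.001, 0.002, -1.0]]
force: [-3.0, 4.2, 7.3]
width: 0.0174
grip_force: 25.0
```

```bash
python3 - <<'E'
from h import *
s=bot.get_state();print(s['tool_pos'],s['force'])
c=bot.camera_model('wrist');im=bot.capture('wrist')[:,:,::-1]
cv2.imwrite('pics/w4c.png',cv2.resize(im[140:240,260:380],None,fx=5,fy=5,interpolation=cv2.INTER_CUBIC))
E
```

```text
[ 0.57833416 -0.14891408  0.08690258] [-3.03078351  4.18043698  7.34702194]
```

View pics/w4c.png

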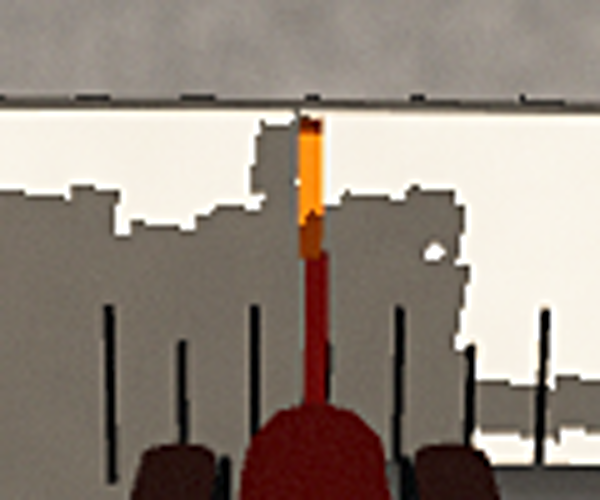

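The pointer is within about 0.6 mm of the blade line, so I'll hold for two seconds.

>>> {"fn": "move_arm", "kwargs": {
  "deltas": [
    {"offset": [0, 0, 0], "spin": 0},
    {"offset": [0, 0, 0], "spin": 0},
    {"offset": [0, 0, 0], "spin": 0},
    {"offset": [0, 0, 0], "spin": 0},
    {"offset": [0, 0, 0], "spin": 0},
    {"offset": [0, 0, 0], "spin": 0},
    {"offset": [0, 0, 0], "spin": 0},
    {"offset": [0, 0, 0], "spin": 0},
    {"offset": [0, 0, 0], "spin": 0},
    {"offset": [0, 0, 0], "spin": 0}
  ]
}}

```text
clock: 7.9
tool_pos: [0.5783, -0.1488, 0.0869]
tool_rot: [[-0.984, -0.176, -0.001], [-0.176, 0.984, 0.001], [0.001, 0.002, -1.0]]
force: [-2.4, 5.6, 6.9]
width: 0.0178
grip_force: 25.0
```

>>> {"fn": "move_arm", "kwargs": {
  "deltas": [
    {"offset": [0, 0, 0], "spin": 0},
    {"offset": [0, 0, 0], "spin": 0},
    {"offset": [0, 0, 0], "spin": 0},
    {"offset": [0, 0, 0], "spin": 0},
    {"offset": [0, 0, 0], "spin": 0},
    {"offset": [0, 0, 0], "spin": 0},
    {"offset": [0, 0, 0], "spin": 0},
    {"offset": [0, 0, 0], "spin": 0},
    {"offset": [0, 0, 0], "spin": 0},
    {"offset": [0, 0, 0], "spin": 0}
  ]
}}

```text
clock: 8.9
tool_pos: [0.5783, -0.1488, 0.0869]
tool_rot: [[-0.984, -0.176, -0.001], [-0.176, 0.984, 0.001], [0.001, 0.002, -1.0]]
force: [-3.4, 4.8, 7.0]
width: 0.0176
grip_force: 25.0
```

>>> {"fn": "move_arm", "kwargs": {
  "deltas": [
    {"offset": [0, 0, 0], "spin": 0},
    {"offset": [0, 0, 0], "spin": 0},
    {"offset": [0, 0, 0], "spin": 0},
    {"offset": [0, 0.1, 0], "spin": 0},
    {"offset": [0, 0.12, 0], "spin": 0},
    {"offset": [0, 0.12, 0], "spin": 0},
    {"offset": [0, 0.12, 0], "spin": 0},
    {"offset": [0, 0.12, 0], "spin": 0},
    {"offset": [0, 0.12, 0], "spin": 0},
    {"offset": [0, 0.12, 0], "spin": 0}
  ]
}}

```text
clock: 9.9
tool_pos: [0.5744, -0.1256, 0.0869]
tool_rot: [[-0.985, -0.175, 0.0], [-0.175, 0.985, -0.0], [-0.0, -0.0, -1.0]]
force: [-1.6, 2.0, 4.7]
width: 0.0178
grip_force: 25.0
```

>>> {"fn": "move_arm", "kwargs": {
  "deltas": [
    {"offset": [0, 0.12, 0], "spin": 0},
    {"offset": [0, 0.1, 0], "spin": 0},
    {"offset": [0, 0.08, 0], "spin": 0},
    {"offset": [0, 0.04, 0], "spin": 0},
    {"offset": [0, 0, 0], "spin": 0},
    {"offset": [0, 0, 0], "spin": 0}
  ]
}}

```text
clock: 10.5
tool_pos: [0.573, -0.1175, 0.0869]
tool_rot: [[-0.985, -0.174, 0.001], [-0.174, 0.985, -0.002], [-0.001, -0.003, -1.0]]
force: [0.8, -5.4, 0.5]
width: 0.0173
grip_force: 25.0
```

The handle is against its home stop again, with the same reaction force. Opening and rising.

>>> {"fn": "move_arm", "kwargs": {
  "deltas": [
    {"offset": [0, 0, 0], "spin": 0},
    {"offset": [0, 0, 0], "spin": 0},
    {"offset": [0, 0, 0], "spin": 0},
    {"offset": [0, 0, 0], "spin": 0},
    {"offset": [0, 0, 0], "spin": 0},
    {"offset": [0, 0, 0], "spin": 0},
    {"offset": [0, 0, -0.6], "spin": 0},
    {"offset": [0, 0, -1], "spin": 0},
    {"offset": [0, 0, -1], "spin": 0},
    {"offset": [0, 0, -1], "spin": 0}
  ],
  "hand": -0.3
}}

```text
clock: 11.5
tool_pos: [0.5723, -0.1155, 0.1959]
tool_rot: [[-0.984, -0.175, -0.0], [-0.175, 0.984, 0.0], [0.0, 0.0, -1.0]]
force: [0.3, 0.1, -0.3]
width: 0.0573
grip_force: 0.0
```

```bash
python3 - <<'E'
from h import *
s=bot.get_state();print(s['clock'],s['tool_pos'],s['force'],np.round(s['joints'],2))
im=bot.capture('top')[:,:,::-1];im0=cv2.imread('pics/top0.png')
cv2.imwrite('pics/t5.png',im)
c=bot.camera_model('wrist');im=bot.capture('wrist')[:,:,::-1];cv2.imwrite('pics/w5.png',im)
h=cv2.cvtColor(im,cv2.COLOR_BGR2HSV)
k,l,st,ce=cv2.connectedComponentsWithStats(cv2.inRange(h,(22,150,90),(32,255,255)))
for i in range(1,k):
    if st[i,4]>100: print('yel',st[i],at_z('w',[ce[i]],.085,c))
k,l,st,ce=cv2.connectedComponentsWithStats(cv2.inRange(h,(0,150,60),(4,255,255)))
for i in range(1,k):
    if st[i,4]>40: print('red',st[i],ce[i],at_z('w',[ce[i]],.1,c))
E
```

```text
11.5 [ 0.57233248 -0.1154557   0.19592408] [ 0.27280026  0.07336543 -0.31192959] [-0.19  0.4   0.4   1.77 -0.18  1.01  2.03]
yel [ 486   65  154   21 2361] [[0.44554572 0.04677576 0.085     ]]
red [311 162  22  55 661] [321.43721634 196.58698941] [[ 0.5678729  -0.11806616  0.1       ]]
```

>>> {"fn": "move_arm", "kwargs": {
  "deltas": [
    {"offset": [0, 0, 0], "spin": 0.0455},
    {"offset": [0, 0, 0], "spin": 0.0455},
    {"offset": [0, 0, 0], "spin": 0.0455},
    {"offset": [0, 0, 0], "spin": 0.0455},
    {"offset": [0, 0, 0], "spin": 0.0455},
    {"offset": [0, 0, 0], "spin": 0.0455},
    {"offset": [0, 0, 0], "spin": 0.0455},
    {"offset": [0, 0, 0], "spin": 0.0455},
    {"offset": [0, 0, 0], "spin": 0.0455},
    {"offset": [0, 0, 0], "spin": 0.0455}
  ],
  "hand": 0.1
}}

```text
clock: 12.6
tool_pos: [0.5722, -0.1153, 0.1941]
tool_rot: [[-0.307, 0.952, -0.001], [0.952, 0.307, 0.0], [0.0, -0.001, -1.0]]
force: [0.6, -0.1, -0.2]
width: 0.0398
grip_force: 0.0
```

>>> {"fn": "move_arm", "kwargs": {
  "deltas": [
    {"offset": [0, 0, 0], "spin": 0.045},
    {"offset": [0.8, -0.4, 0], "spin": 0},
    {"offset": [0.8, -0.4, 0], "spin": 0},
    {"offset": [0.8, -0.4, 0], "spin": 0},
    {"offset": [0.8, -0.4, 0], "spin": 0},
    {"offset": [0.8, -0.4, 0], "spin": 0},
    {"offset": [0.8, -0.4, 0], "spin": 0},
    {"offset": [0.8, -0.4, 0], "spin": 0},
    {"offset": [0.8, -0.4, 0], "spin": 0},
    {"offset": [0, 0, 0], "spin": 0}
  ]
}}

```text
clock: 13.6
tool_pos: [0.4422, 0.0594, 0.1941]
tool_rot: [[-0.18, 0.984, -0.002], [0.984, 0.18, 0.001], [0.002, -0.002, -1.0]]
force: [-1.4, -0.0, -0.2]
width: 0.0392
grip_force: 0.0
```

```bash
python3 - <<'E'
from h import *
s=bot.get_state();print(s['clock'],s['tool_pos'],np.round(s['tool_rot'],3).tolist(),s['width'],np.round(s['joints'],2))
c=bot.camera_model('wrist');im=bot.capture('wrist')[:,:,::-1];cv2.imwrite('pics/w6.png',im)
im2=cv2.imread('pics/top0.png')
for n,i2,cc in(('w',im,c),('top',im2,None)):
  h=cv2.cvtColor(i2,cv2.COLOR_BGR2HSV)
  k,l,st,ce=cv2.connectedComponentsWithStats(cv2.inRange(h,(22,150,90),(32,255,255)))
  for i in range(1,k):
    if st[i,4]>100: 
        x,y=st[i,:2]; print(n,st[i],ce[i],at_z(n,[ce[i]],.085,cc))
        ys,xs=np.where(l==i);p=np.c_[xs,ys].astype(np.float32);v=cv2.fitLine(p,cv2.DIST_L2,0,.01,.01).ravel()
        q=at_z(n,[v[2:]-v[:2]*20,v[2:]+v[:2]*20],.085,cc);print('line',q)
E
```

```text
13.6 [0.44215928 0.05937035 0.19410631] [[-0.18, 0.984, -0.002], [0.984, 0.18, 0.001], [0.002, -0.002, -1.0]] 0.03919997812156549 [-0.96  0.19  0.83  2.1  -0.18  0.92  0.15]
w [ 317  112   16  154 2169] [324.05855233 187.4011065 ] [[0.4409934  0.07328904 0.085     ]]
line [[0.44375322 0.05720079 0.085     ]
 [0.43831746 0.08889023 0.085     ]]
top [ 501   43   49   40 1757] [525.50540694  62.56061468] [[ 0.93113336 -0.57241296  0.085     ]]
line [[ 0.93418841 -0.51435631  0.085     ]
 [ 0.9283096  -0.6312981   0.085     ]]
top [271 229  54  11 220] [297.75909091 233.62272727] [[0.44153935 0.05756309 0.085     ]]
line [[0.43235878 0.11083186 0.085     ]
 [0.45066537 0.00442778 0.085     ]]
```

View pics/w6.png

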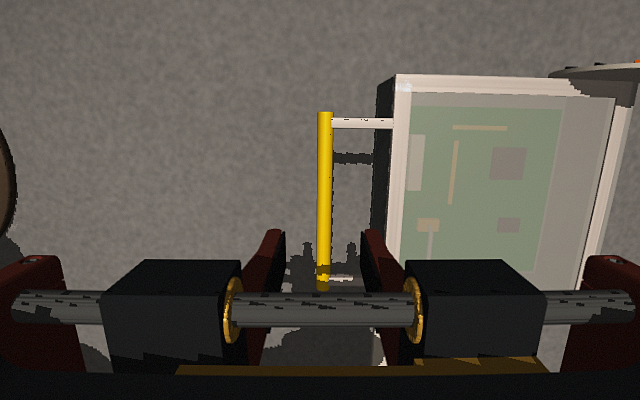

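The bar (columns 317–333) is centred between the fingers. I'll descend and pinch.

>>> {"fn": "move_arm", "kwargs": {
  "deltas": [
    {"offset": [0, 0, 0.5], "spin": 0},
    {"offset": [0, 0.04, 0.8], "spin": 0},
    {"offset": [0, 0, 0.8], "spin": 0},
    {"offset": [0, 0, 0.8], "spin": 0},
    {"offset": [0, 0, 0.5], "spin": 0},
    {"offset": [0, 0, 0.25], "spin": 0},
    {"offset": [0, 0, 0], "spin": 0},
    {"offset": [0, 0, 0], "spin": 0}
  ]
}}

```text
clock: 14.45
tool_pos: [0.446, 0.0564, 0.0857]
tool_rot: [[-0.175, 0.985, 0.001], [0.985, 0.175, -0.0], [-0.0, 0.001, -1.0]]
force: [-0.2, 0.8, 0.0]
width: 0.0394
grip_force: 0.0
```

>>> {"fn": "move_arm", "kwargs": {
  "deltas": [
    {"offset": [0, 0, 0], "spin": 0},
    {"offset": [0, 0, 0], "spin": 0},
    {"offset": [0, 0, 0], "spin": 0},
    {"offset": [0, 0, 0], "spin": 0},
    {"offset": [0, 0, 0], "spin": 0}
  ],
  "hand": 1,
  "newtons": 25
}}

```text
clock: 14.95
tool_pos: [0.4436, 0.0568, 0.0851]
tool_rot: [[-0.176, 0.984, -0.004], [0.984, 0.176, 0.0], [0.001, -0.003, -1.0]]
force: [-5.7, -0.9, 2.5]
width: 0.0113
grip_force: 25.0
```

>>> {"fn": "move_arm", "kwargs": {
  "deltas": [
    {"offset": [0, -0.03, -0.33], "spin": 0},
    {"offset": [0, 0, -0.33], "spin": 0},
    {"offset": [0, 0.04, -0.33], "spin": 0},
    {"offset": [0, 0.04, -0.33], "spin": 0},
    {"offset": [0, 0.07, -0.33], "spin": 0},
    {"offset": [0, 0.07, -0.33], "spin": 0},
    {"offset": [0, 0.1, -0.32], "spin": 0},
    {"offset": [0, 0.1, -0.32], "spin": 0},
    {"offset": [0, 0.13, -0.31], "spin": 0},
    {"offset": [0, 0.13, -0.31], "spin": 0}
  ]
}}

```text
clock: 15.95
tool_pos: [0.4636, 0.0601, 0.183]
tool_rot: [[-0.175, 0.985, -0.003], [0.985, 0.175, -0.0], [0.0, -0.003, -1.0]]
force: [-7.2, -0.2, -1.3]
width: 0.0113
grip_force: 25.0
```

>>> {"fn": "move_arm", "kwargs": {
  "deltas": [
    {"offset": [0, 0.13, -0.3], "spin": 0},
    {"offset": [0, 0.14, -0.3], "spin": 0},
    {"offset": [0, 0.16, -0.28], "spin": 0},
    {"offset": [0, 0.17, -0.28], "spin": 0},
    {"offset": [0, 0.2, -0.265], "spin": 0},
    {"offset": [0, 0.2, -0.265], "spin": 0},
    {"offset": [0, 0.22, -0.245], "spin": 0},
    {"offset": [0, 0.22, -0.245], "spin": 0},
    {"offset": [0, 0.2, -0.2], "spin": 0},
    {"offset": [0, 0, 0], "spin": 0}
  ]
}}

```text
clock: 16.95
tool_pos: [0.5121, 0.0684, 0.2553]
tool_rot: [[-0.175, 0.985, -0.004], [0.985, 0.175, 0.0], [0.001, -0.004, -1.0]]
force: [-13.9, -2.5, 10.8]
width: 0.0112
grip_force: 25.0
```

>>> {"fn": "move_arm", "kwargs": {
  "deltas": [
    {"offset": [0, 0, 0], "spin": 0},
    {"offset": [0, 0, 0], "spin": 0},
    {"offset": [0, 0, 0], "spin": 0}
  ]
}}

```text
clock: 17.25
tool_pos: [0.5114, 0.0683, 0.2547]
tool_rot: [[-0.175, 0.985, -0.004], [0.985, 0.175, 0.0], [0.001, -0.004, -1.0]]
force: [-13.5, -1.7, 10.2]
width: 0.0113
grip_force: 25.0
```

>>> {"fn": "move_arm", "kwargs": {
  "deltas": [
    {"offset": [0, 0.085, -0.09], "spin": 0},
    {"offset": [0, 0.085, -0.09], "spin": 0},
    {"offset": [0, 0.085, -0.09], "spin": 0},
    {"offset": [0, 0.085, -0.09], "spin": 0},
    {"offset": [0, 0, 0], "spin": 0},
    {"offset": [0, 0, 0], "spin": 0},
    {"offset": [0, 0, 0], "spin": 0},
    {"offset": [0, 0, 0], "spin": 0}
  ]
}}

```text
clock: 18.05
tool_pos: [0.5227, 0.0702, 0.2656]
tool_rot: [[-0.175, 0.985, -0.001], [0.985, 0.175, -0.0], [0.0, -0.001, -1.0]]
force: [-8.7, -1.5, 5.3]
width: 0.0112
grip_force: 25.0
```

```bash
python3 - <<'E'
from h import *
s=bot.get_state();p=np.array(s['tool_pos']);print(s['clock'],p,s['force'],s['grip_force'])
ex=np.array([.985,.173,0]);m=np.array([.4434,.0575,.085]);H=m+.23*ex
print('angle',np.degrees(np.arctan2(p[2]-.085,(H-p)@ex)),np.hypot(p[2]-.085,(H-p)@ex))
ey=np.array([-.173,.985,0])
im=bot.capture('scene')[:,:,::-1];im=np.ascontiguousarray(im)
big=cv2.resize(im[60:280,250:450],None,fx=3.5,fy=2.7*3.5/2.7 if 0 else 2.7,interpolation=cv2.INTER_CUBIC)
big=cv2.resize(im[90:280,270:440],None,fx=3,fy=3,interpolation=cv2.INTER_CUBIC)
for a,col in((45,(255,0,0)),(50,(255,0,255)),(55,(255,255,0))):
    t=np.radians(a);B=H-.23*np.cos(t)*ex+[0,0,.23*np.sin(t)]
    for k in(-.073,.073):
        q=proj('scene',[B+k*ey])[0];cv2.circle(big,tuple(int(v) for v in (q-[270,90])*3),3,col,-1)
cv2.imwrite('pics/s7.png',big)
t0=cv2.imread('pics/top0.png');t=bot.capture('top')[:,:,::-1];h=lambda i:cv2.inRange(cv2.cvtColor(np.ascontiguousarray(i[160:220,340:400]),cv2.COLOR_BGR2HSV),(0,150,60),(4,255,255))
for i in(t0,t):
    y,x=np.nonzero(h(i));print('red',x.mean() if len(x) else None,y.mean() if len(y) else None,len(x))
E
```

```text
18.05 [0.5226835  0.07019413 0.2656214 ] [-8.70768434 -1.50830867  5.28094685] 25.00914841890335
angle 50.339398797686655 0.23462241973931514
red 23.363636363636363 26.181818181818183 33
red 23.074074074074073 26.11111111111111 27
```

View pics/s7.png

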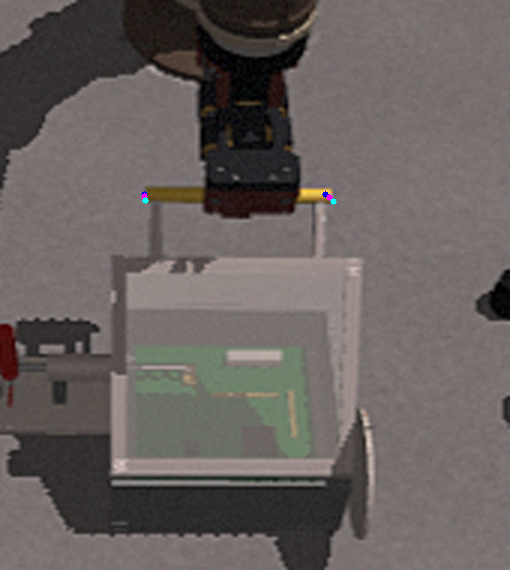

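The bar lies on the predicted 45–55° points, and the tool pose gives 50.3°. The red handle hasn't moved from its home pixels, so I'm handing in.

```bash
python3 -c "
from bench import bot
print(bot.get_state()['tool_pos']);print(bot.close_job())"
```

```text
[0.5226485  0.07018473 0.26561385]
the job is handed in; nothing more can be done
None
```

I handed in the job with the gauge drawn to within about 0.6 mm of the orange mark, held for over two seconds, eased home and released, and the guard held still by its bar at about 50°; the hand-in returned no verdict.

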